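# Hold a valve spring down with the press tool

## Robot

A 6-joint arm with a two-finger parallel gripper is mounted at the origin on the work surface. World frame = base frame: x ahead of the robot, y to its left, z up, the work surface at z = 0. Lengths are in mm, angles in rad, forces in N, time in s.
With the tool pointing down it reaches from about 300 to 775 mm from the base axis. Payload 14.6 kg.
Tool frame: the origin (TCP) lies midway between the tips of the shut fingers; the grasp point (between the pads) lies manip.grasp_offset behind it (manip.grasp_offset is the distance from the TCP to the grasp point, in mm); z points along the fingers, y is the direction in which the jaws open and shut (so a half turn about z gives the same grasp; the last joint's range is limited). The gripper opens to 94 mm and grips with 3 to 60 N. Pads are 16 mm wide; open, the fingers measure 119 mm over their backs; the gripper's body (75 mm by 177 mm) begins 78 mm behind the grasp point.
Start: joints at [1.132, 0.3, 1.521, -0, 1.321, -0.067], TCP at [199.808, 512.412, 205.446] pointing down, gripper open.
Joint ranges: [-3.03, 3.03], [-0.79, 2.21], [0.23, 2.52], [-1.04, 4.18], [0, 3.07], [-2.55, 2.55]. Speed limits (rad/s): [2.22, 2.22, 2.57, 3.14, 3.14, 3.14].

## Interface

Orientations are given as [roll, pitch, yaw] about the fixed x, y, z axes, in that order (R = Rz(yaw) Ry(pitch) Rx(roll)).
In Python, from cell import monitor, vision, order, manip gives the robot as it stands.
- The arm moves only by the shell command python3 -m jog 'ROWS' [FORCE]. ROWS is JSON, a list of rows, each a list of 7 numbers: the shift along the tool's x, y, z in cm, then the turn, a rotation vector about the tool's x, y, z in rad, then the opening in per cent of the stroke, from 0 (shut) to 100 (fully open). In form: [[tx, ty, tz, rx, ry, rz, jaw], ...]. A call has 1 to 8 rows; each row shifts and turns the commanded pose from where the row before left it, along the tool's axes as they then stand; what a row does not reach is not made up. A row lasts 1/10 s, in which the tool goes at most 50 mm and 8.59 degrees, less where a joint would pass 70% of its speed; a pose out of reach is approached as far as the arm can. A call is refused whole if a number of a shift passes 5 or a number of a turn 0.15, either way. A call with a gripper value outside its range is refused whole. The fingers move at their own pace and stop on an object; FORCE is the grip in N (left out, the last holds). Time passes only in rows, so rows that do not move let the fingers close. It gives the time, the measured TCP pose, the force and the opening at its end, in the units of the state.
- monitor.read_state(): the state, without advancing time (a new reading comes with each control period).
- vision.camera(name): name is "scene" or "top" or "wrist"; returns a dict with "color" (480x640x3 uint8, blue, green, red), "fx", "fy", "cx", "cy" (pixels), "cam_to_world" (4x4, takes a point from camera to world coordinates); the wrist camera has in their place "tool_from_camera" (4x4, takes a point from camera to tool coordinates, whose origin is the TCP and whose axes are the flange's). Camera axes: x right, y down, z forward; pixel columns grow to the right and rows downward; lengths in mm; the calibration is good to about 2 mm. A picture is of the moment at which its call begins: read the wrist's pose just before it. There is no depth.
- order.sign_off(): hands the job in, once; it reports no verdict.
The state is a dict: "clock": time; "joints": joint angles; "qd": joint speeds; "effort": joint torques, N m; "eef_pos": TCP position; "eef_rot": TCP orientation; "wrist_force": force on the tool from outside, world axes, zero at the start; "moment": the same for the moment, N m; "finger_gap": finger opening in mm.
Only numpy, scipy, OpenCV 4.12 (cv2) and the standard library are available. Lean on these libraries where they do the work, as an engineer would, in place of code of your own. Each camera call takes 0.05 s, during which the arm holds its last target.

## Task

We are stripping the small cylinder head and I want to pick the collets out of its inlet valve, the valve beside the intake pipe stub. Lift the spring press tool (the T-handle with the open cage and ring foot) up and off its hooks on the tool rail, stand its ring foot squarely on that valve's spring retainer, with the tool upright, and push the retainer straight down about 8 mm. Finish with the tool still gripped and pressed there, nothing let go, and leave the exhaust valve and everything else on the table alone.

Things in the scene. Friction and masses are not known exactly. Their poses are not given: they have to be found in the camera images.
- press_tool_grip (a point): centre of the tool's black grip block: 20 mm thick (x), 46 wide (y), 26 high (z), flat-sided, to be gripped across its 20 mm; 165 mm above the table while it hangs. A round T-bar, 14 mm thick and 130 mm long along y, runs through the block and lies in two hooks, 42 mm to either side of the centre. z points up along the tool, x level from the hook tips towards the rail
- press_tool_foot (a point): centre of the underside of the tool's ring foot, 125 mm straight below the centre of the grip block (12 mm shank between). The ring is 28 mm outside and 20 mm inside in diameter; above it the cage is open inside for 36 mm, so that a valve stem can stand up in it
- press_tool: the loose spring press tool, steel, about 0.35 kg: T-handle, shank, open cage, ring foot. Origin: centre of the underside of the foot; z up along the shank, y along the T-bar. Its neighbour on the rail is a T-handle socket wrench, with the same bar but no grip block and no cage (140 mm from bar to end)
- tool_rail: fixed rail on two posts, 420 mm wide (y), 185 high, base 130 deep; origin on the table below the rail. V hooks stand out to its -x: a hung T-bar lies along y, 75 mm before the rail, its middle 90 mm to the +y or the -y side, centre 165 mm above the table. The hook tips rise to 5 mm above the bar's centre: a tool lifted until its foot is over 180 mm up is clear of all hooks
- head: fixed aluminium cylinder head, 125 x 105 mm, clamped springs-up on a plate 190 (x) x 150 (y) mm; origin on the table under its centre. Two upright valves: inlet at y = +23 mm, beside the dark intake pipe stub that sticks out to +y (30 mm thick, to y = +103 mm), exhaust at y = -23 mm, beside a bare port. Its highest points are the two valve stems, 123 mm above the table
- inlet_top (a point): centre of the top face of the inlet valve's spring retainer, 114 mm above the table at rest: a steel disc of 30 mm diameter on its spring, with a hub 11 mm in diameter and 3 mm high, and the 6 mm valve stem standing to 9 mm above the disc. The disc goes down, the stem stays. The ring foot sits on the disc around the hub
- inlet_retainer (a joint): how far the inlet retainer is pressed down, m: 0 at rest, 0.014 spring solid. It starts to move at about 7 N and takes 1.4 N more for each mm (18 N at 8 mm); it springs back when let go
- exhaust_retainer (a joint): the same for the exhaust valve's retainer, which stays up
- socket_wrench: loose T-handle socket wrench, hung on the rail's other pair of hooks, origin at its lower end
- parts_dish: loose steel dish with collets, 96 mm wide, 22 high, near the head
- spark_plug: loose spark plug, 75 mm long, lying near the head
- spanner: loose spanner, 170 mm long, lying near the head
- mug_a: loose white mug, 95 mm high, behind the rail
- shaker: loose salt shaker, 42 mm wide, 79 high, near the robot
There are look-alikes about, which are no part of the job. Leave any red look-alike of the press_tool alone.

How it is judged (in metres and radians):
On the way, in this order (a step that is already met when the one before it is completed fails the run):
1. the press tool is lifted clear of its hooks in the gripper (contact force between press_tool and tool_rail below 0.05 N and contact force between the fingers and press_tool above 2 N and height (world z) of press_tool_foot above 0.055 m), for 0.2 s.
2. its ring foot stands on the inlet valve's retainer (horizontal distance between press_tool_foot and inlet_top below 0.006 m and contact force between press_tool and head above 2 N and z of press_tool_foot in the frame of inlet_top below 0.002 m), for 0.1 s.
At the end, for the whole second after the job is handed in: Through the last second the gripper holds the tool, upright within 8 degrees, its ring foot on the inlet retainer within 6 mm of its centre, keeping it 5 to 11 mm down with over 5 N; the robot itself does not touch the head and the exhaust retainer is up (value of joint inlet_retainer between 0.005 and 0.011 m and horizontal distance between press_tool_foot and inlet_top below 0.006 m and z of press_tool_foot in the frame of inlet_top below 0.002 m and angle between press_tool's own z axis and vertical below 0.14 rad and contact force between press_tool and head above 5 N and contact force between the fingers and press_tool above 2 N and contact force between each of the arm, the fingers and head below 0.5 N and value of joint exhaust_retainer below 0.002 m); the arm keeps its last pose, push and grip.
It fails at once if the exhaust valve is pressed (value of joint exhaust_retainer above 0.003 m).
It fails at once if something else on the table is knocked about (distance of any of socket_wrench, parts_dish, spark_plug, spanner, mug_a, shaker from where it was at the start of the episode above 0.03 m).
It also fails if it takes over 42 s, if anything falls off the work surface, if the arm or the gripper's body presses on something with over 40 N, if the wrist force passes 120 N, or if a joint passes its speed limit or range.

## Working session

There is one attempt and no reset: what is moved stays moved. The work goes in short steps, Python scripts to look and compute and a shell command to move; the robot and the scene stay as the last step left them, time stands still between calls to the robot, and variables do not carry over. Pictures are saved under pics/ and viewed, and the job is handed in when it is done.

```bash
ls; mkdir -p pics; python3 - <<'E'
from cell import monitor, vision, manip
import cv2,numpy as np
print(monitor.read_state()); print(manip.grasp_offset)
for n in ["scene","top"]:
    c=vision.camera(n); cv2.imwrite(f"pics/{n}0.png",c["color"]); print(n,c["fx"],c["fy"],c["cx"],c["cy"],np.round(c["cam_to_world"],4).tolist())
c=vision.camera("wrist");cv2.imwrite("pics/wrist0.png",c["color"]);print(c["fx"],np.round(c["tool_from_camera"],3).tolist())
E
```

```text
pics
{'clock': 0.0, 'joints': array([ 1.13237992e+00,  3.00454636e-01,  1.52155079e+00, -5.07249523e-05,
        1.32071131e+00, -6.65952589e-02]), 'qd': array([ 0.00028189,  0.00157404, -0.00133496,  0.00109831,  0.00034871,
        0.00285973]), 'effort': array([-1.28942604e-03, -5.31796539e+01, -3.52737772e+01,  7.07698753e-02,
        2.42694304e-02, -1.37886700e-04]), 'eef_pos': array([199.72662192, 512.18144064, 204.90818076]), 'eef_rot': array([-3.14046780e+00, -2.57790028e-05,  2.76978407e+00]), 'wrist_force': array([ 0.48915365,  0.13461464, -0.5188161 ]), 'moment': array([ 0.01346659, -0.01206752, -0.00253438]), 'finger_gap': 93.58294388069008}
18.8
scene 456.8911961909196 456.8911961909196 309.05556927603396 238.62547322880621 [[0.8584, 0.3448, -0.38, 832.3108], [0.5129, -0.5588, 0.6516, -585.3014], [0.0123, -0.7542, -0.6565, 703.3919], [0.0, 0.0, 0.0, 1.0]]
top 491.151560544432 491.151560544432 324.11470718546246 238.25137637472324 [[-0.019, -0.9842, 0.1759, 324.769], [-0.9998, 0.0187, -0.0034, 19.0135], [0.0, -0.1759, -0.9844, 1047.7586], [0.0, 0.0, 0.0, 1.0]]
369.7942202615552 [[-0.0, -0.961, -0.275, 80.378], [1.0, -0.0, -0.001, 0.154], [0.001, -0.275, 0.961, -179.004], [0.0, 0.0, 0.0, 1.0]]
```

View pics/scene0.png

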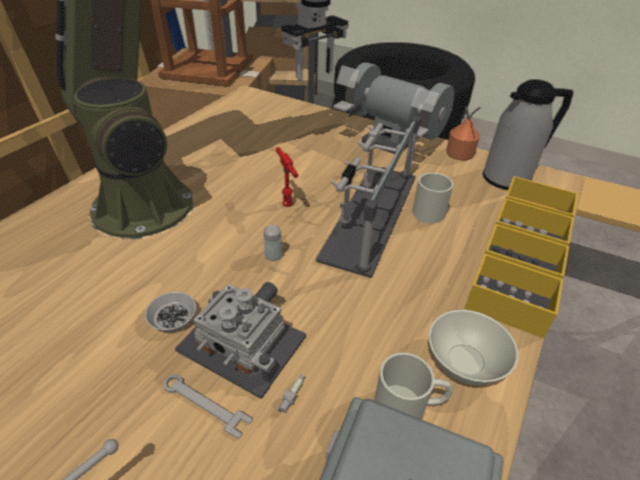

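View pics/top0.png

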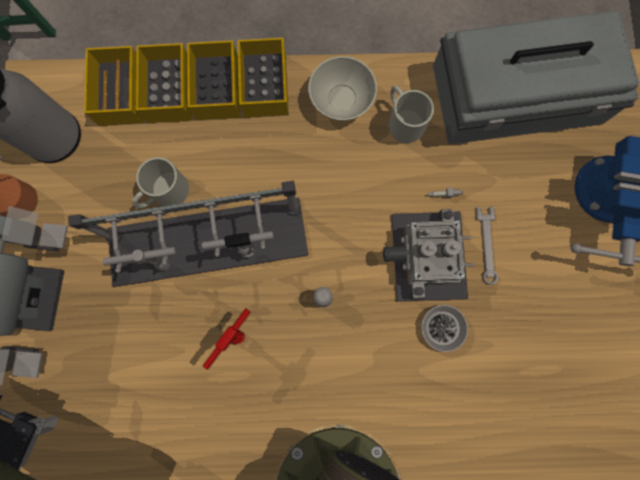

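View pics/wrist0.png

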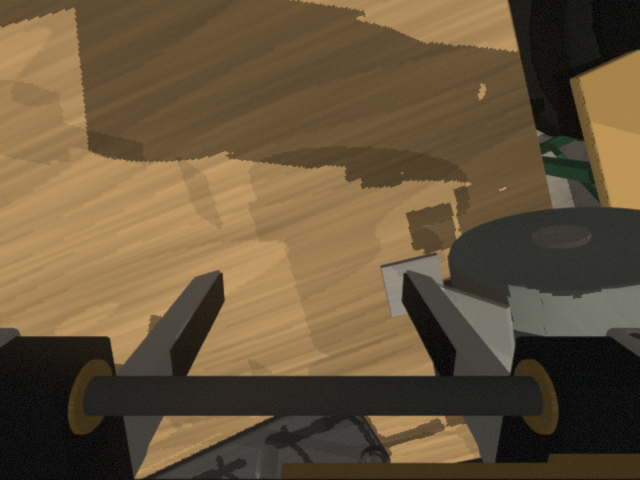

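Candidates for the press tool in the top view are the T-handle with the black block at (237,240), the T-handle at (140,256) with no block, and the red one at (228,338). The one at (237,240) fits because it has a grip block. The inlet valve should be the one at about (428,248), next to the dark stub at (395,254). I'll confirm both in an enlarged crop.

```bash
python3 - <<'E'
import cv2,numpy as np
a=cv2.imread("pics/top0.png");s=cv2.imread("pics/scene0.png")
def cr(i,x0,y0,x1,y1,k): return cv2.resize(i[y0:y1,x0:x1],None,fx=k,fy=k,interpolation=cv2.INTER_CUBIC)
cv2.imwrite("pics/c_tool_top.png",cr(a,70,170,310,300,3.3))
cv2.imwrite("pics/c_head_top.png",cr(a,380,200,480,300,6))
cv2.imwrite("pics/c_tool_scene.png",cr(s,300,100,430,280,3.3))
cv2.imwrite("pics/c_head_scene.png",cr(s,180,270,310,390,5))
E
```

```text
(no output)
```

View pics/c_tool_top.png

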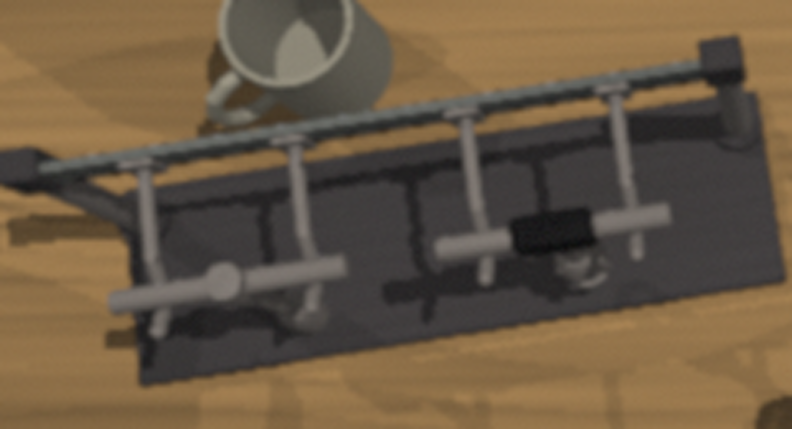

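View pics/c_head_top.png

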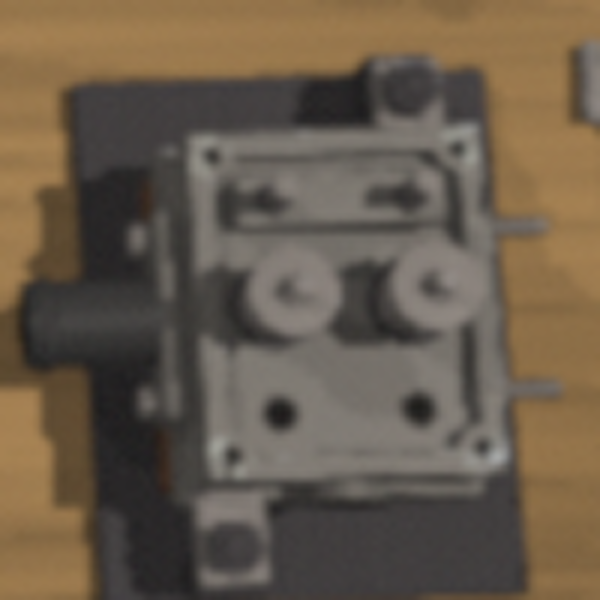

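View pics/c_tool_scene.png

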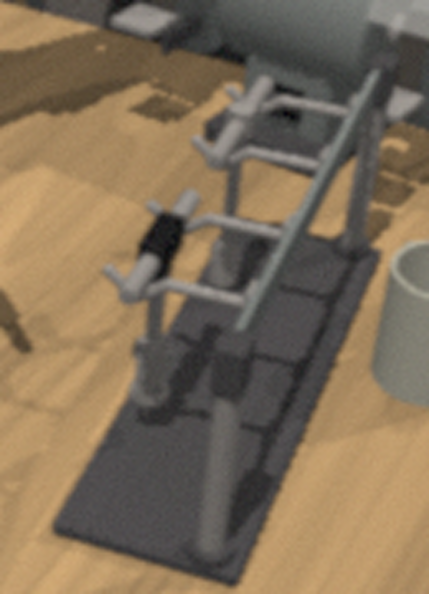

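View pics/c_head_scene.png

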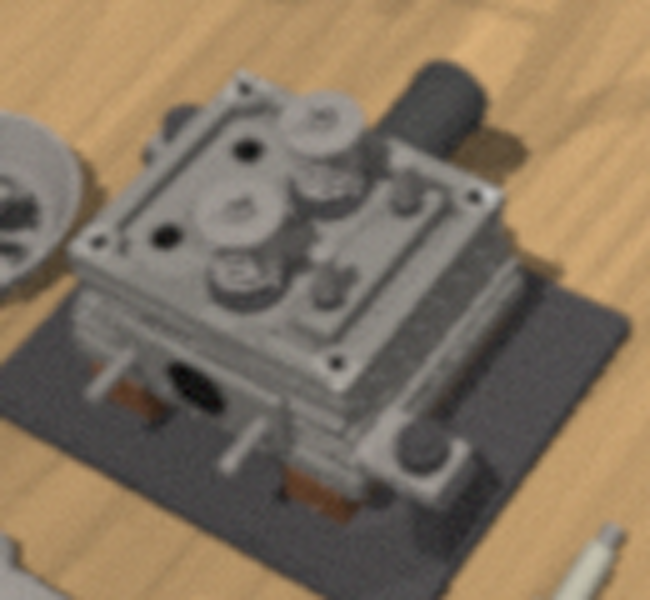

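```bash
cat > h.py <<'E'
import numpy as np
K={'scene':(456.891,309.056,238.625,np.array([[0.8584,0.3448,-0.38,832.3108],[0.5129,-0.5588,0.6516,-585.3014],[0.0123,-0.7542,-0.6565,703.3919]])),
'top':(491.1516,324.1147,238.2514,np.array([[-0.019,-0.9842,0.1759,324.769],[-0.9998,0.0187,-0.0034,19.0135],[0,-0.1759,-0.9844,1047.7586]]))}
def ray(n,u,v):
    f,cx,cy,M=K[n]; return M[:,3],M[:,:3]@np.array([(u-cx)/f,(v-cy)/f,1])
def atz(n,u,v,z):
    o,d=ray(n,u,v); return o+d*(z-o[2])/d[2]
def tri(p,q):
    o1,d1=ray('top',*p);o2,d2=ray('scene',*q)
    t=np.linalg.lstsq(np.stack([d1,-d2],1),o2-o1,rcond=None)[0]
    a=o1+t[0]*d1;b=o2+t[1]*d2
    return (a+b)/2,np.linalg.norm(a-b)
def C(x,y,k,x0,y0): return ((x+.5)/k-.5+x0,(y+.5)/k-.5+y0)
E
python3 - <<'E'
from h import *
np.set_printoptions(precision=1,suppress=True)
T=lambda x,y:C(x,y,3.3,70,170);H=lambda x,y:C(x,y,6,380,200);S=lambda x,y:C(x,y,3.3,300,100);G=lambda x,y:C(x,y,5,180,270)
a,b=atz('top',*T(437,250),165),atz('top',*T(670,213),165)
print('bar',a,b,(a+b)/2,np.linalg.norm(a-b),'yaw',np.arctan2(*(a-b)[[1,0]])-np.pi/2)
a,b=atz('scene',*S(130,290),165),atz('scene',*S(192,200),165)
print('bar scene',a,b,(a+b)/2,np.linalg.norm(a-b))
print('block',tri(T(553,230),S(163,237)),atz('top',*T(553,228),178),atz('scene',*S(163,237),165))
for n,p,q in(('in',H(292,291),G(322,125)),('ex',H(437,285),G(240,213))):
    print(n,tri(p,q),atz('top',*p,114),atz('scene',*q,114))
a=atz('top',*H(212,155),90);b=atz('top',*H(460,147),90);print(a,b)
c=np.array(atz('top',*T(20,170),185)),atz('top',*T(722,62),185);print('rail',c)
from cell import monitor;print(monitor.read_state()['clock'])
E
```

```text
bar [473.5 238.4 165. ] [491.8 109.8 165. ] [482.7 174.1 165. ] 129.86513970369452 yaw 0.14163543915478516
bar scene [491.  119.3 165. ] [476.5 236.1 165. ] [483.7 177.7 165. ] 117.64894756989251
block (array([483.7, 174.4, 171.1]), np.float64(3.1657246803407553)) [482.3 172.3 178. ] [480.8 184.5 165. ]
in (array([ 469.5, -184.1,  112.2]), np.float64(1.564111128909756)) [ 468.6 -184.2  114. ] [ 471.1 -184.8  114. ]
ex (array([ 470.5, -230.3,  113.4]), np.float64(1.9059112829727853)) [ 469.7 -230.8  114. ] [ 471.6 -230.1  114. ]
[ 518.4 -165.5   90. ] [ 519.6 -247.9   90. ]
rail (array([518.6, 461.4, 185. ]), array([572.1,  79.1, 185. ]))
0.15
```

Confirmed: the black-block tool at crop (553,230) has the cage and ring foot. The inlet disc is at crop (292,291), on the stub's side. The grip centre comes to about (483,174,165) with yaw 0.14, and the inlet to about (469.5,-184,114). I'll move above the grip now.

```bash
python3 -m jog '[[-3.9,-2.1,-0.8,0,0,0,100],[-3.9,-2.1,-0.8,0,0,0,100],[-3.9,-2.1,-0.8,0,0,0,100],[-3.9,-2.1,-0.8,0,0,0,100],[-3.9,-2.1,-0.8,0,0,0,100],[-3.9,-2.1,0,0,0,0,100],[-3.9,-2.1,0,0,0,0,100],[-3.9,-2.1,0,0,0,0,100]]' 20; python3 -m jog '[[0,0,0,0,0,0.14,100],[0,0,0,0,0,0.14,100],[0,0,0,0,0,0.14,100],[0,0,0,0,0,0.14,100],[0,0,0,0,0,0.14,100],[0,0,0,0,0,0.14,80],[0,0,0,0,0,0.14,60],[0,0,0,0,0,0.08,60]]'
cat > go.py <<'E'
import sys,numpy as np
from cell import monitor
from scipy.spatial.transform import Rotation as Ro
def go(x,y,z,yaw=None,show=True):
    s=monitor.read_state(); R=Ro.from_euler('xyz',s['eef_rot'])
    d=R.inv().apply(np.array([x,y,z])-s['eef_pos'])/10
    Rt=Ro.from_euler('xyz',[np.pi,0,yaw if yaw is not None else s['eef_rot'][2]])
    rv=(R.inv()*Rt).as_rotvec()
    print('t',round(s['clock'],2),'pos',s['eef_pos'].round(1),'rot',s['eef_rot'].round(3),'F',s['wrist_force'].round(1),'gap',round(s['finger_gap'],1),'\nshift cm',d.round(2),'turn',rv.round(3),'q',s['joints'].round(2))
if __name__=='__main__': go(*map(float,sys.argv[1:]))
E
python3 go.py 483 174 240 1.712
```

```text
clock: 0.95
eef_pos: [430.3, 240.9, 245.5]
eef_rot: [3.142, 0.0, 2.77]
wrist_force: [1.1, 0.6, -0.1]
finger_gap: 93.8
clock: 1.75
eef_pos: [429.4, 242.5, 245.3]
eef_rot: [-3.141, 0.0, 1.704]
wrist_force: [-0.6, -0.2, 0.3]
finger_gap: 73.5
t 1.75 pos [429.4 242.5 245.3] rot [-3.141  0.     1.704] F [-0.6 -0.2  0.3] gap 73.5 
shift cm [-7.5   4.4   0.52] turn [-0.     0.    -0.008] q [0.44 0.14 1.62 0.   1.38 0.31]
```

```bash
python3 -m jog '[[-3.7,2.2,0.2,0,0,0,60],[-3.8,2.2,0.3,0,0,0,60],[0,0,0,0,0,0,60],[0,0,0,0,0,0,60]]'; python3 - <<'E'
from go import go; go(483,174,240,1.712)
from cell import vision,monitor
import cv2
for n in ('wrist','top'):
    cv2.imwrite(f"pics/{n}1.png",vision.camera(n)["color"])
E
```

```text
clock: 2.15
eef_pos: [483.5, 173.9, 240.1]
eef_rot: [-3.141, -0.0, 1.708]
wrist_force: [-0.5, 0.7, -0.3]
finger_gap: 56.5
t 2.15 pos [483.5 173.9 240.1] rot [-3.141 -0.     1.708] F [-0.5  0.7 -0.3] gap 56.5 
shift cm [ 0.02 -0.05  0.01] turn [-0.001 -0.    -0.004] q [0.27 0.19 1.57 0.   1.38 0.14]
```

View pics/wrist1.png

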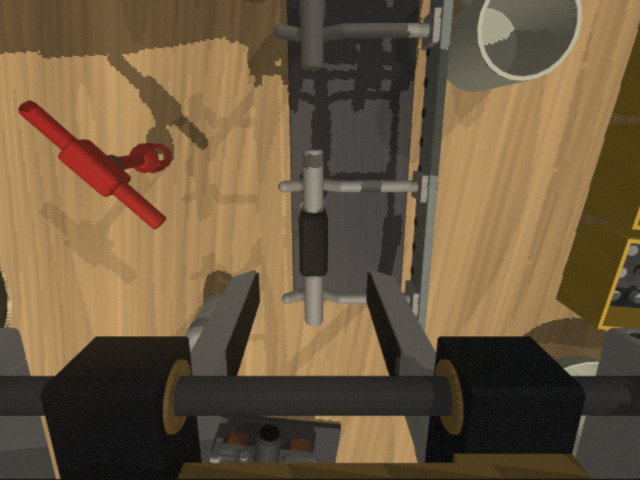

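The picture shows the block at (313,241), with the bar running from (313,153) to (314,323), between the open fingers.

```bash
python3 - <<'E'
from cell import vision,monitor
import numpy as np
from scipy.spatial.transform import Rotation as Ro
s=monitor.read_state();c=vision.camera('wrist');M=c['tool_from_camera'];R=Ro.from_euler('xyz',s['eef_rot']).as_matrix()
def at(u,v,z):
    d=R@M[:3,:3]@np.array([(u-c['cx'])/c['fx'],(v-c['cy'])/c['fy'],1]);o=s['eef_pos']+R@M[:3,3]
    return (o+d*(z-o[2])/d[2]).round(1)
for p in ((313,152,165),(314,325,165),(313.5,208,178),(313.5,268,178),(313.5,275,152)):print(p,at(*p))
a=at(313,152,165);b=at(314,325,165);print((a+b)/2,np.linalg.norm(a-b),np.arctan2(a[0]-b[0],b[1]-a[1]), np.arctan2(b[0]-a[0],a[1]-b[1]))
E
python3 -c "
import cv2
a=cv2.imread('pics/wrist1.png')[130:340,250:380];cv2.imwrite('pics/c_w1.png',cv2.resize(a,None,fx=2.8,fy=2.8,interpolation=2))"
```

```text
(313, 152, 165) [474.2 238.9 165. ]
(314, 325, 165) [493.1 109.8 165. ]
(313.5, 208, 178) [479.5 203.6 178. ]
(313.5, 268, 178) [485.4 161.3 178. ]
(313.5, 275, 152) [487.7 145.5 152. ]
[483.65 174.35 165.  ] 130.47612808479568 -2.9962271541906222 0.1453654993991708
```

View pics/c_w1.png

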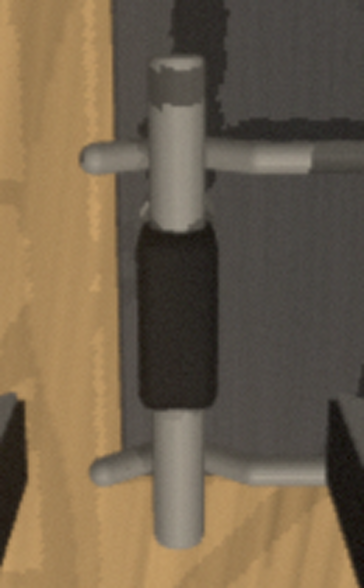

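Three measurements agree: grip at (483.4,174.2) and yaw 0.143. I'll descend and grip.

```bash
python3 -m jog '[[0,0,2.5,0,0,-0.006,55],[0,0,2.5,0,0,0,50],[0,0,2.2,0,0,0,50],[0,0,2.2,0,0,0,50],[0,0,0,0,0,0,50],[0,0,0,0,0,0,50]]'; python3 go.py 483.5 174.2 146.2 1.714
```

```text
clock: 2.9
eef_pos: [483.3, 175.0, 147.2]
eef_rot: [3.141, -0.0, 1.717]
wrist_force: [0.4, -0.6, 0.6]
finger_gap: 46.7
t 2.9 pos [483.3 175.  147.2] rot [ 3.141 -0.     1.717] F [ 0.4 -0.6  0.6] gap 46.7 
shift cm [-0.08  0.    0.1 ] turn [ 0.    -0.     0.003] q [0.28 0.28 1.69 0.   1.17 0.13]
```

```bash
python3 -m jog '[[-0.08,0,0.1,0,0,0,35],[0,0,0,0,0,0,20],[0,0,0,0,0,0,0],[0,0,0,0,0,0,0],[0,0,0,0,0,0,0],[0,0,0,0,0,0,0],[0,0,0,0,0,0,0]]' 50; python3 go.py 483.5 174.2 146.2 1.714;  python3 -c "
from cell import vision
import cv2
cv2.imwrite('pics/scene2.png',cv2.resize(vision.camera('scene')['color'][100:280,280:440],None,fx=3.2,fy=3.2,interpolation=2))
"
```

```text
clock: 3.6
eef_pos: [483.7, 173.6, 145.8]
eef_rot: [3.141, -0.0, 1.716]
wrist_force: [-1.0, -0.1, 6.4]
finger_gap: 19.9
t 3.6 pos [483.7 173.6 145.8] rot [ 3.141 -0.     1.716] F [-1.  -0.1  6.4] gap 19.9 
shift cm [ 0.06 -0.01 -0.04] turn [ 0.001 -0.     0.002] q [ 0.27  0.28  1.69 -0.    1.17  0.13]
```

View pics/scene2.png

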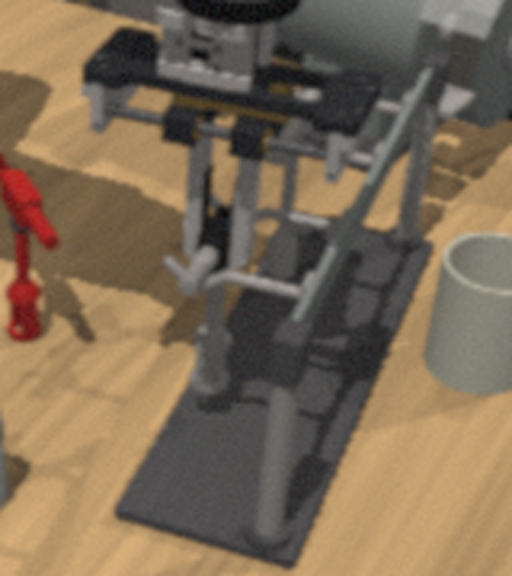

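The gap of 19.9 mm matches the block, so it is gripped. Now I'll lift straight up to put the foot at about 195 mm.

```bash
python3 -m jog '[[0,0,-0.8,0,0,0,0],[0,0,-1.5,0,0,0,0],[0,0,-2.2,0,0,0,0],[0,0,-2.2,0,0,0,0],[0,0,-2.2,0,0,0,0],[0,0,-2.2,0,0,0,0],[0,0,-2.2,0,0,0,0],[0,0,-2.2,0,0,0,0]]'; python3 go.py 469.5 -184 305 1.714; python3 -c "
from cell import vision
import cv2
cv2.imwrite('pics/scene3.png',vision.camera('scene')['color'])
cv2.imwrite('pics/wrist3.png',vision.camera('wrist')['color'])
"
```

```text
clock: 4.45
eef_pos: [483.1, 173.4, 301.1]
eef_rot: [-3.14, 0.0, 1.716]
wrist_force: [0.1, -0.5, -4.9]
finger_gap: 19.9
t 4.45 pos [483.1 173.4 301.1] rot [-3.14   0.     1.716] F [ 0.1 -0.5 -4.9] gap 19.9 
shift cm [-35.17  -6.51  -0.37] turn [-0.001  0.     0.002] q [ 0.27  0.16  1.47 -0.    1.51  0.13]
```

View pics/scene3.png

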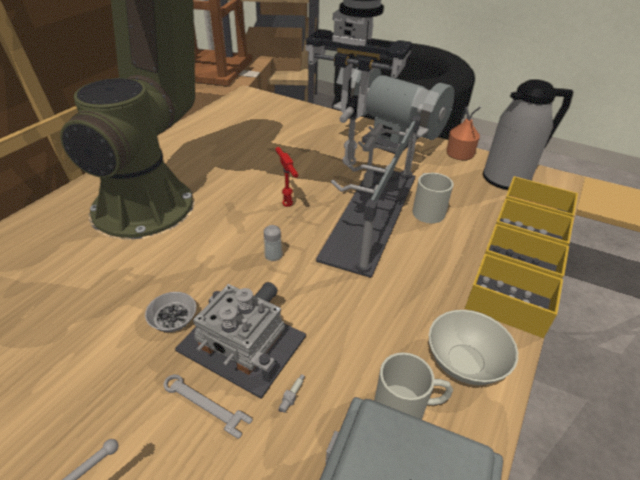

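View pics/wrist3.png

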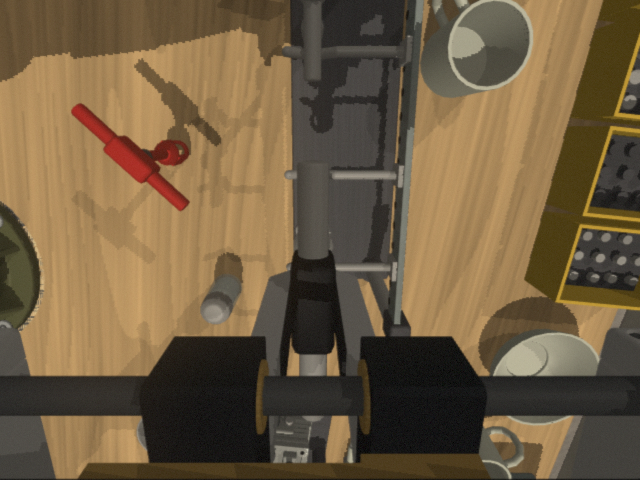

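```bash
python3 -m jog '[[-3,-0.6,-0.1,0,0,0,0],[-4.6,-0.85,-0.1,0,0,0,0],[-4.8,-0.9,-0.1,0,0,0,0],[-4.8,-0.9,0,0,0,0,0],[-4.8,-0.9,0,0,0,0,0],[-4.8,-0.9,0,0,0,0,0],[-4.6,-0.85,0,0,0,0,0],[-3,-0.55,0,0,0,0,0]]'; python3 -m jog '[[-0.75,-0.1,0,0,0,0,0],[0,0,0,0,0,0,0],[0,0,0,0,0,0,0],[0,0,0,0,0,0,0]]'; python3 go.py 469.5 -184 305 1.714
```

```text
clock: 5.35
eef_pos: [468.4, -178.8, 301.8]
eef_rot: [-3.14, -0.001, 1.714]
wrist_force: [-0.2, -0.2, -4.5]
finger_gap: 19.7
clock: 5.75
eef_pos: [469.6, -182.5, 303.2]
eef_rot: [-3.141, -0.0, 1.717]
wrist_force: [-0.1, -0.2, -4.5]
finger_gap: 20.2
t 5.75 pos [ 469.6 -182.5  303.2] rot [-3.141 -0.     1.717] F [-0.1 -0.2 -4.5] gap 20.2 
shift cm [-0.14 -0.04 -0.18] turn [-0.    -0.     0.003] q [-0.44  0.14  1.49  0.    1.51 -0.59]
```

```bash
python3 -m jog '[[-0.14,0,1.5,0,0,0,0],[0,0,1.8,0,0,0,0],[0,0,1.8,0,0,0,0],[0,0,1.3,0,0,0,0],[0,0,0,0,0,0,0],[0,0,0,0,0,0,0]]'; python3 go.py 469.5 -184 236 1.714; python3 -c "
from cell import vision
import cv2
for n in('scene','top','wrist'):
  a=vision.camera(n)['color'];cv2.imwrite(f'pics/{n}4.png',a)
  if n=='scene': cv2.imwrite('pics/c_scene4.png',cv2.resize(a[170:380,160:320],None,fx=2.85,fy=2.85,interpolation=2)); cv2.imwrite('pics/c_scene4z.png',cv2.resize(a[230:340,190:290],None,fx=5.4,fy=5.4,interpolation=2))
  if n=='top': cv2.imwrite('pics/c_top4.png',cv2.resize(a[180:320,360:500],None,fx=4.2,fy=4.2,interpolation=2))
"
```

```text
clock: 6.35
eef_pos: [470.0, -184.8, 240.1]
eef_rot: [3.141, 0.0, 1.716]
wrist_force: [0.2, 0.1, -4.1]
finger_gap: 19.8
t 6.35 pos [ 470.  -184.8  240.1] rot [3.141 0.    1.716] F [ 0.2  0.1 -4.1] gap 19.8 
shift cm [ 0.09 -0.03  0.41] turn [0.    0.    0.002] q [-0.45  0.17  1.6   0.    1.37 -0.59]
```

View pics/c_scene4z.png

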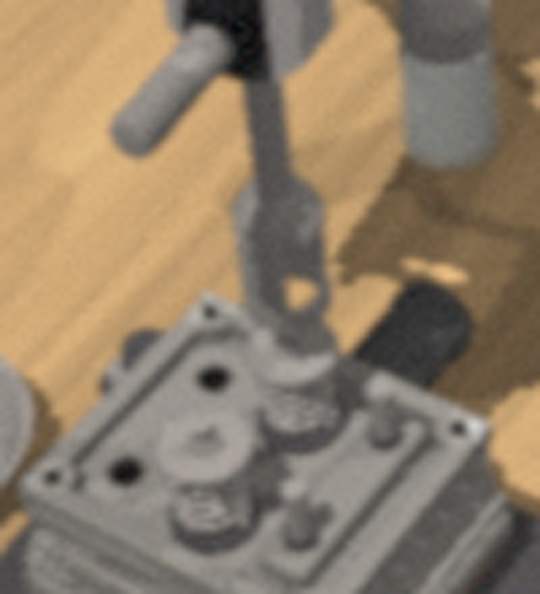

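View pics/c_scene4.png

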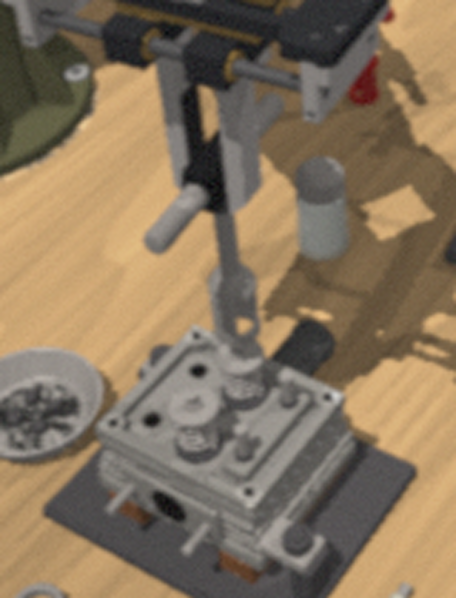

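View pics/wrist4.png

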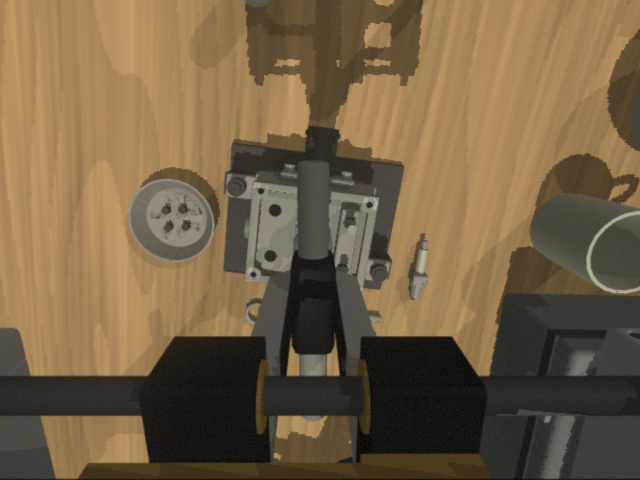

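View pics/c_top4.png

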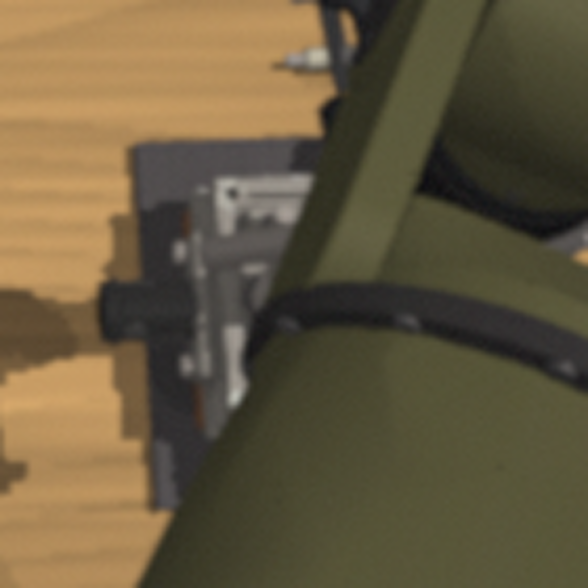

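```bash
cat > ov.py <<'E'
import cv2,sys
from h import *
def proj(n,P):
    f,cx,cy,M=K[n]; p=(np.asarray(P)-M[:,3])@M[:,:3]; return np.array([f*p[...,0]/p[...,2]+cx,f*p[...,1]/p[...,2]+cy]).T
def ov(src,dst,circ,x0,y0,x1,y1,k=7):
    a=cv2.resize(cv2.imread(src)[y0:y1,x0:x1],None,fx=k,fy=k,interpolation=2)
    t=np.linspace(0,2*np.pi,60)
    for (x,y,z,d,col) in circ:
        P=np.stack([x+d/2*np.cos(t),y+d/2*np.sin(t),z+0*t],1)
        q=((proj('scene',P)-[x0,y0]+.5)*k).astype(int)
        cv2.polylines(a,[q],True,col,1)
    cv2.imwrite(dst,a)
E
python3 - <<'E'
from ov import *
ov('pics/scene4.png','pics/o4.png',[(470,-184.8,133.9,28,(0,0,255)),(470,-184.8,170,28,(0,255,255)),(470,-184.8,114,30,(255,255,0)),(471,-230.6,114,30,(0,255,0))],205,250,275,335)
ov('pics/scene0.png','pics/o0.png',[(470,-184.8,114,30,(255,255,0)),(471,-230.6,114,30,(0,255,0))],205,250,275,335)
E
cd pics; python3 -c "
import cv2;cv2.imwrite('oo.png',cv2.resize(cv2.hconcat([cv2.imread('o4.png'),cv2.imread('o0.png')]),None,fx=.81,fy=.81))"
```

```text
(no output)
```

View pics/oo.png

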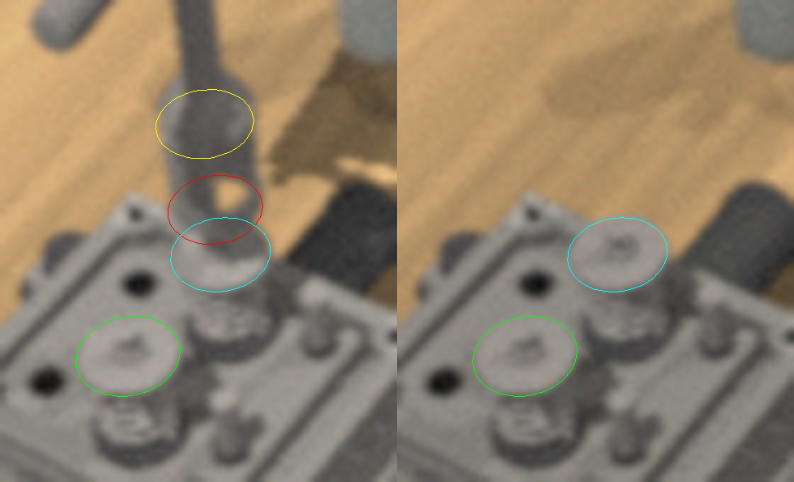

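Overlay: the predicted circles sit on the inlet disc (crop centre about (220,255) in the left panel) and on the foot and cage. The tool is upright over the inlet and the exhaust is clear. I'll descend slowly and watch the force.

```bash
python3 -m jog '[[0,0,0.6,0,0,0,0],[0,0,0.6,0,0,0,0],[0,0,0.3,0,0,0,0],[0,0,0,0,0,0,0],[0,0,0,0,0,0,0]]' 60; python3 go.py 469.7 -184.5 220 1.714;python3 -m jog '[[0,0,0.15,0,0,0,0],[0,0,0.15,0,0,0,0],[0,0,0,0,0,0,0],[0,0,0,0,0,0,0]]'; python3 go.py 469.7 -184.5 220 1.714; python3 -c "
from cell import vision
import cv2
cv2.imwrite('pics/scene5.png',vision.camera('scene')['color'])
from ov import *
ov('pics/scene5.png','pics/o5.png',[(470,-184.8,114,30,(255,255,0)),(471,-230.6,114,30,(0,255,0))],205,250,275,335)
"
```

```text
clock: 7.0
eef_pos: [469.8, -185.1, 224.5]
eef_rot: [3.142, -0.0, 1.716]
wrist_force: [-0.7, -1.0, -4.6]
finger_gap: 19.8
t 7.0 pos [ 469.8 -185.1  224.5] rot [ 3.142 -0.     1.716] F [-0.7 -1.  -4.6] gap 19.8 
shift cm [0.06 0.   0.45] turn [ 0.    -0.     0.002] q [-0.45  0.18  1.62  0.    1.34 -0.59]
clock: 7.4
eef_pos: [469.7, -185.1, 221.5]
eef_rot: [3.142, 0.0, 1.716]
wrist_force: [-0.0, -0.1, -4.6]
finger_gap: 19.0
t 7.4 pos [ 469.7 -185.1  221.5] rot [3.142 0.    1.716] F [-0.  -0.1 -4.6] gap 19.0 
shift cm [0.06 0.01 0.15] turn [0.    0.    0.002] q [-0.45  0.19  1.62 -0.    1.33 -0.59]
```

View pics/o5.png

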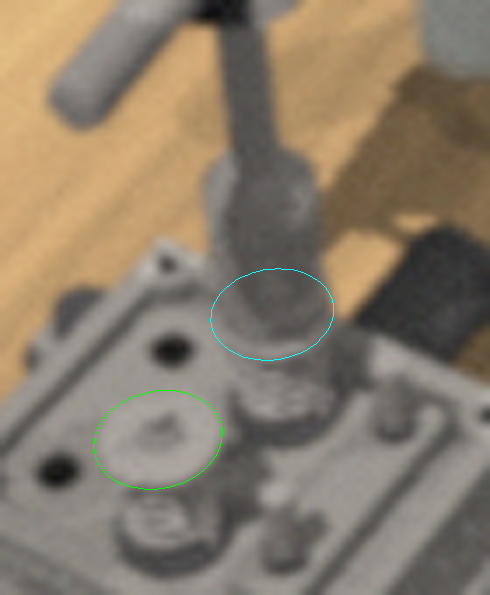

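```bash
python3 -c "
import cv2
a=cv2.imread('pics/scene5.png')[270:310,225:265]
a=cv2.resize(a,None,fx=14,fy=14,interpolation=2)
a=cv2.convertScaleAbs(a,alpha=1.8,beta=-60);cv2.imwrite('pics/o5b.png',a)
from ov import *
print(((proj('scene',np.array([[470,-184.8,114],[470,-184.8,115],[480,-184.8,114],[470,-174.8,114]]))-[225,270]+.5)*14).round())
"
```

```text
[[265. 348.]
 [264. 342.]
 [331. 380.]
 [314. 296.]]
```

View pics/o5b.png

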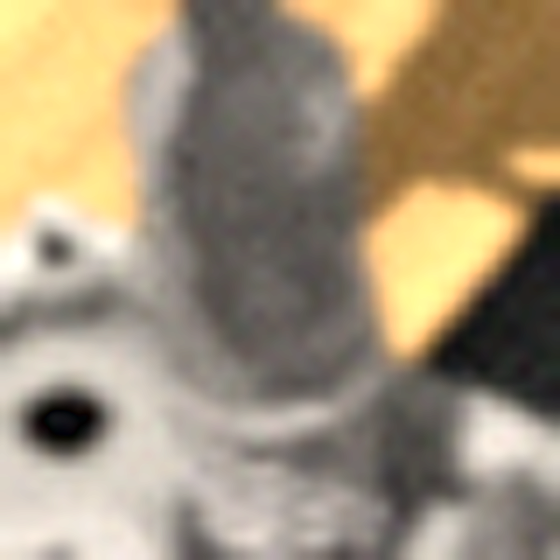

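The foot is about centred, perhaps 1 mm towards -x. I'll nudge it +0.8 mm while it is still off the disc, then press gradually.

```bash
python3 -m jog '[[0,0.08,0,0,0,0,0],[0,0,0.1,0,0,0,0],[0,0,0.1,0,0,0,0],[0,0,0,0,0,0,0],[0,0,0,0,0,0,0]]' 60; python3 -m jog '[[0,0,0.1,0,0,0,0],[0,0,0.1,0,0,0,0],[0,0,0,0,0,0,0],[0,0,0,0,0,0,0]]';python3 -m jog '[[0,0,0.1,0,0,0,0],[0,0,0.1,0,0,0,0],[0,0,0,0,0,0,0],[0,0,0,0,0,0,0]]'; python3 go.py 470 -184.8 212 1.714
```

```text
clock: 7.95
eef_pos: [470.7, -185.1, 219.9]
eef_rot: [3.141, 0.0, 1.716]
wrist_force: [-1.3, 0.2, 2.8]
finger_gap: 19.8
clock: 8.35
eef_pos: [470.7, -185.1, 217.7]
eef_rot: [3.141, 0.0, 1.716]
wrist_force: [-0.6, 0.7, 5.4]
finger_gap: 19.5
clock: 8.75
eef_pos: [470.7, -185.1, 216.0]
eef_rot: [3.141, 0.001, 1.716]
wrist_force: [-1.2, 0.0, 7.3]
finger_gap: 19.4
t 8.75 pos [ 470.7 -185.1  216. ] rot [3.141e+00 1.000e-03 1.716e+00] F [-1.2  0.   7.3] gap 19.4 
shift cm [ 0.04 -0.07  0.4 ] turn [0.001 0.001 0.002] q [-0.45  0.19  1.63 -0.    1.32 -0.59]
```

Net force is 11.9 N, about 3.5 mm down, which agrees with the TCP travel. I'll go 4.5 mm further.

```bash
python3 -m jog '[[0,0,0.15,0,0,0,0],[0,0,0.15,0,0,0,0],[0,0,0.15,0,0,0,0],[0,0,0,0,0,0,0],[0,0,0,0,0,0,0],[0,0,0,0,0,0,0]]'; python3 go.py 470 -184.8 212 1.714; python3 -c "
from cell import vision
import cv2
c=vision.camera('scene')['color'];cv2.imwrite('pics/scene6.png',c)
cv2.imwrite('pics/o6.png',cv2.resize(c[200:350,180:300],None,fx=4,fy=4,interpolation=2))
from ov import *
ov('pics/scene6.png','pics/o6b.png',[(470,-184.8,106,30,(255,255,0)),(471,-230.6,114,30,(0,255,0))],205,250,275,335)
"
```

```text
clock: 9.35
eef_pos: [470.8, -185.2, 212.1]
eef_rot: [3.14, 0.001, 1.716]
wrist_force: [-1.7, 1.1, 13.2]
finger_gap: 19.6
t 9.35 pos [ 470.8 -185.2  212.1] rot [3.140e+00 1.000e-03 1.716e+00] F [-1.7  1.1 13.2] gap 19.6 
shift cm [ 0.05 -0.08  0.01] turn [0.001 0.001 0.002] q [-0.45  0.19  1.64 -0.    1.31 -0.59]
```

View pics/o6b.png

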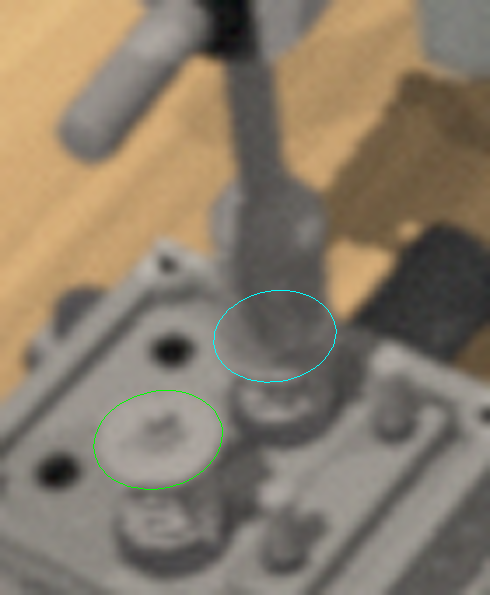

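View pics/o6.png

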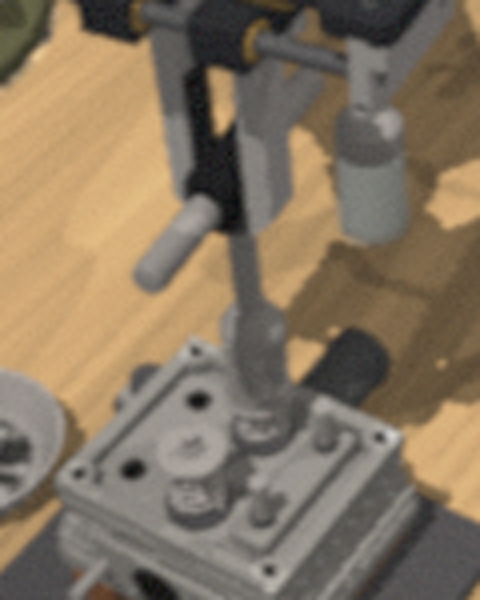

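View pics/scene6.png

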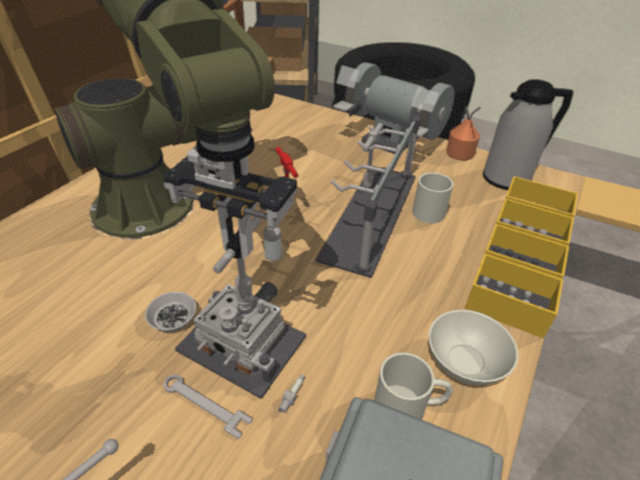

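```bash
python3 -c "
from ov import *
ov('pics/scene6.png','pics/o6c.png',[(470.8,-185.2,z,d,(0,0,255)) for z,d in((106,28),(142,28),(170,12),(195,12),(210,12))],200,200,280,320,5)
from cell import monitor;s=monitor.read_state();print(s['clock'],s['wrist_force'],s['moment'],s['finger_gap'],s['qd'].round(3))"
```

```text
9.4 [-3.45817875  0.46443698 13.54154629] [ 0.23742613  0.86149919 -0.04524834] 19.675561190358454 [-0.    -0.     0.    -0.001 -0.001  0.002]
```

View pics/o6c.png

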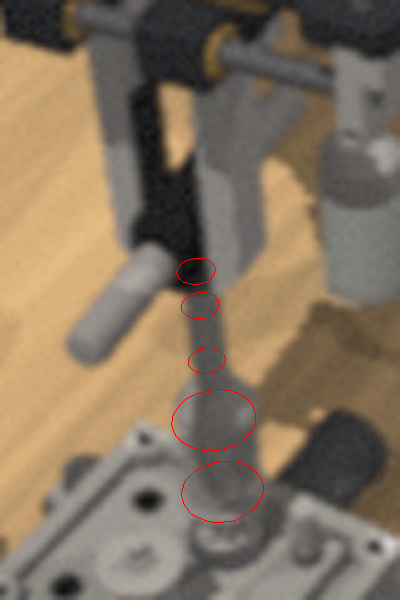

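```bash
python3 -m jog '[[0,-0.05,0,0,0,0,0],[0,0,0,0,0,0,0],[0,0,0,0,0,0,0],[0,0,0,0,0,0,0],[0,0,0,0,0,0,0]]'; for i in 1 2; do python3 -c "
from cell import monitor;s=monitor.read_state();print(s['clock'],s['eef_pos'],s['wrist_force'],s['moment'],s['finger_gap'])"; python3 -m jog '[[0,0,0,0,0,0,0]]' >/dev/null; done
```

```text
clock: 9.9
eef_pos: [470.6, -185.2, 212.2]
eef_rot: [3.139, 0.001, 1.716]
wrist_force: [-0.7, 0.5, 12.6]
finger_gap: 19.5
9.9 [ 470.56459625 -185.21426654  212.22011808] [-0.74345282  0.51310785 12.64156338] [0.28050322 0.45368862 0.02182608] 19.528733199641643
10.0 [ 470.57512675 -185.20530682  212.22317392] [-0.91614626  1.11566657 12.93541542] [0.24424465 0.38328577 0.00160693] 19.84626189068486
```

```bash
python3 -c "
from cell import order,monitor
print(order.sign_off());s=monitor.read_state();print(s['clock'],s['wrist_force'],s['finger_gap'])"
```

```text
the job is handed in; nothing more can be done
None
the job is handed in; nothing more can be done
```

The press tool is standing on the inlet retainer, still gripped at 60 N and pressed about 7.5–8 mm down. I handed the job in at about 10 s; sign-off gives no verdict.

I gripped the tool by its black block, lifted it straight up off its hooks, carried it over the inlet valve beside the stub and pressed straight down.

Last checks:
- **Depth:** the net push is about 17.5 N, and the arm went down about 7.5–8 mm after contact. The two agree.
- **Position:** the camera overlay puts the ring foot within about 2 mm of the retainer's centre. The overhead and side cameras differed by about 2.5 mm in x on the retainer, so I used a value between them.
- **Upright:** the gripper is vertical, and the shank follows the predicted vertical line in the picture.
- **Side load:** a sideways push of about 3.5 N showed up at the foot. I eased it to about 1 N by backing off 0.5 mm.
- **Everything else:** in the last side view the exhaust retainer is still up. The dish, spark plug, spanner, shaker, mug behind the rail and red look-alike appear unmoved. The arm hid the head in the overhead view, and I did not look separately at the socket wrench.

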